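Set the bending jig with its handwheel and prove the gap with the gauge

ROBOT

A 6-joint arm with a two-finger parallel gripper is mounted at the origin on the work surface. World frame = base frame: x ahead of the robot, y to its left, z up, the work surface at z = 0. Lengths are in mm, angles in rad, forces in N, time in s.
With the tool pointing down it reaches from about 300 to 775 mm from the base axis. Payload 14.6 kg.
Tool frame: the origin (TCP) lies at the centre of the arm's flange, where the gripper is bolted on; the fingertips stand 199 mm ahead of it and the grasp point (between the pads) lies 180 mm ahead of it (manip.hold_point_z is the distance from the TCP to the grasp point, in mm); z points along the fingers, y is the line along which they close (so a half turn about z gives the same grasp; the last joint's range is limited). The gripper opens to 94 mm and grips with 3 to 60 N. Pads are 16 mm wide; open, the fingers measure 119 mm over their backs; the gripper's body (75 mm by 177 mm) begins 78 mm behind the grasp point.
Start: joints at [1.279, 0.3, 1.521, -0, 1.321, -0.067], TCP at [122.6, 536.153, 404.646] pointing down, gripper open.
Joint ranges: [-3.03, 3.03], [-0.79, 2.21], [0.23, 2.52], [-1.04, 4.18], [0, 3.07], [-2.55, 2.55]. Speed limits (rad/s): [2.22, 2.22, 2.57, 3.14, 3.14, 3.14].

INTERFACE

Orientations are given as [roll, pitch, yaw] about the fixed x, y, z axes, in that order (R = Rz(yaw) Ry(pitch) Rx(roll)).
In Python, from cell import monitor, imaging, job, find_in, trace, manip gives the robot as it stands. The module is installed in compiled form; this text tells all that it offers.
- The arm moves only by the tool arm_command, never from a script. Its argument "steps" is a list of rows, each a list of 5 numbers: the opening, from 0 (shut) to 1 (fully open), then the shift along the tool's x, y, z in mm, then the turn about the tool's z in degrees. In form: [[gripper, dx, dy, dz, turn], ...]. A call has 1 to 20 rows; each row is the pose to reach, as a shift and turn from the pose commanded when the call began, along the tool's axes at that moment; what a row does not reach only later rows make up. A row lasts 1/8 s, in which the tool goes at most 62.5 mm and 10.7 degrees, less where a joint would pass 70% of its speed; a pose out of reach is approached as far as the arm can. A call with a gripper value outside its range is refused whole. The fingers move at their own pace and stop on an object; "force" is the grip in N (left out, the last holds). Time passes only in rows, so rows that repeat a pose let the fingers close. It gives the time, the measured TCP pose, the force, the opening and the grip force at its end, in the units of the state.
- monitor.read_state(): the state, without advancing time (a new reading comes with each control period).
- imaging.camera(name): name is "scene" or "top" or "wrist"; returns a dict with "img" (384x512x3 uint8, red, green, blue), "mtx" (3x3 intrinsics, pixels), "view" (4x4, takes a point from world to camera coordinates). Camera axes: x right, y down, z forward; pixel columns grow to the right and rows downward; lengths in mm; the calibration is good to about 2 mm. The wrist camera is an equidistant fisheye: a pixel r from the principal point sees the ray r / f radians off the axis. A picture is of the moment at which its call begins. There is no depth.
- job.sign_off(): hands the job in; it is judged then, once.
Trained networks look in a picture, given as the dict that the camera call returned (one of the last four; its "shot" number tells which), for a name from the list of things; names that differ only in an ending like _2 or _b are one class to them, and where a whole thing is asked for, a point or a joint stands for the part that bears it (a point fixed in the world has none). Each returns a list of dicts, best first, with "p" (0 to 1); they miss things now and then, are a little off and sometimes report something else, mostly with a low value. They report only what shows in the picture. A call takes as long as a camera call. They do not tell look-alikes from the thing itself.
- find_in(picture, target): "rect" ([centre column, centre row, width, height] in pixels, round what is visible of it).
- trace(picture, target): "region" (384x512 bool, what is visible of it) and "rect" ([centre column, centre row, width, height] in pixels, round what is visible of it).
The state is a dict: "clock": time; "joints": joint angles; "qd": joint speeds; "effort": joint torques, N m; "eef_pos": TCP position; "eef_rot": TCP orientation; "wrist_force": force on the tool from outside, world axes, zero at the start; "moment": the same for the moment, N m; "finger_gap": finger opening in mm; "finger_force": force on a finger pad.
Only numpy, scipy, OpenCV 4.12 (cv2) and the standard library are available. Lean on these libraries where they do the work, as an engineer would, in place of code of your own. Each camera call takes 0.05 s, during which the arm holds its last target. There are 200 camera calls.

TASK

Set the gap of the bending jig: take the handwheel by its black handle, back it off anticlockwise until its red mark is about 60 degrees past the yellow index, then bring the mark back to the index turning clockwise only, so that the worn screw's slack is taken up. Then take the orange-handled gauge from the rack, set its blade down on the bed in front of the jaws, slide it along the bed into the gap until it meets the back stop, and leave it standing there. Leave the blue-handled gauge, the jar and the steel ring mandrel where they are.

Things in the scene. Friction and masses are not known exactly. Their poses are not given: they have to be found in the camera images.
- jig: green bending jig, fixed to the bench. Origin: under it at bench height; x away from the robot, y left, z up (it is level; only its yaw varies). Left: a console with a sloping panel and handwheel. Right: a flat bed, x -160 to 90, y -240 to -60 mm, top at z 40 mm, with the two jaws on it.
- panel (a point): where the wheel axis meets the sloping panel, at (0, 40, 100) mm in the jig's frame. The axis comes out of the panel up and back towards the robot, along (-sin 35, 0, cos 35 degrees) in the jig's frame: lean the tool 35 degrees to work along it.
- lamp_end (a point): free end of the jig's lamp rod (9 mm radius, white tube 12 mm) that crosses above the wheel, at (17, 0, 300) mm in the jig's frame. It runs from there 130 mm to the jig's left (+y), then back to a post at (70, 155) mm. It bars a tool pointing straight down on the handle; one leaning along the wheel axis clears it.
- index (a point): top of the yellow index post on the panel just outside the wheel's rim, 78 mm from the wheel axis, straight up the slope from it (12 o'clock)
- wheel_mark (a point): red mark on the face of the aluminium handwheel (140 mm diameter, 12 thick, face 42 mm off the panel), 65 mm from the axis. Clockwise: seen facing the panel from the robot; the mark at 12 o'clock then goes right (-y). It starts 0 to 1.2 rad clockwise of the index. On reversing, the wheel turns 0.8 rad almost freely before the worn screw and jaw follow (0.15 N m); all stays where left.
- handle (a point): where to grip the wheel's black handle: a cylinder 22 mm in diameter, 48 long, standing on the wheel's face parallel to the wheel axis, 48 mm from the axis at the same clock angle as the red mark. This point is on its centre line, 28 mm off the wheel's face (70 mm off the panel). It spins freely, so the gripper need not turn with the wheel.
- anvil (a point): front upper corner of the steel anvil's gap face, at (-30, -155, 75) mm in the jig's frame. The gap runs along the jig's x between the anvil (on its right) and the brass jaw (on its left), from x -30 to 60 mm; both are 35 mm tall on the bed. A flared mouth lies in front, x -48 to -30 mm.
- stop (a point): middle of the upper front edge of the dark back stop at the gap's far end, at (69, -151, 62) mm in the jig's frame
- jaw (a joint): position of the brass jaw in m: the gap is 0.008 minus this. 0 when the gap is right (8 mm), positive when closer. It moves 5 mm per radian of screw, closing as the wheel turns clockwise. When the mark is brought to the index clockwise the value is 0; brought there anticlockwise the gap is only 4 mm.
- gauge_handle (a point): centre of the orange handle of the gauge, where to grip it: handle 60 long (along its x), 16 wide (y), 30 tall mm. Under it is a steel blade 120 long, 6 thick, whose lower edge is 60 mm below this point; the handle's underside is 45 mm above that edge. 0.3 kg, the same both ways round. It starts upright in one of the two slots of a wooden rack, slots 8 mm wide, 25 mm deep, 70 mm apart, rack top 40 mm above the bench.
- gauge_thin_handle (a point): centre of the blue handle of the other gauge (4 mm blade, otherwise the same) in the other slot; not to be used
- jar: amber glass jar, 60 diameter, 75 tall mm, origin at the centre of its underside; leave alone
- mandrel: steel ring mandrel, a slim cone 160 mm tall on a 64 mm round foot, origin at the centre of its underside; leave alone
Mind the look-alikes: they are no part of the job. Leave any green look-alike of the part that bears gauge_handle alone.

How it is judged (in metres and radians):
On the way, in this order (a step that is already met when the one before it is completed fails the run):
1. the wheel's red mark is at least 45 degrees anticlockwise of the index (y of wheel_mark in the frame of jig above 0.086 m), for 0.05 s.
2. the red mark is back within 10 degrees of the index and the jaw within 1.3 mm of the 8 mm gap (y of wheel_mark in the frame of jig between 0.029 and 0.051 m and z of wheel_mark in the frame of jig above 0.14 m and value of joint jaw between -0.0013 and 0.0013 m), for 0.3 s.
3. the orange gauge is down at the bed in line with the gap, not yet more than half in (x of gauge_handle in the frame of jig between -0.125 and -0.04 m and y of gauge_handle in the frame of jig between -0.161 and -0.141 m and z of gauge_handle in the frame of jig below 0.113 m), for 0.05 s.
At the end, for the whole second after the job is handed in: red mark within 10 degrees of the index, jaw within 1.3 mm of the 8 mm gap, and the orange gauge released, standing on the bed in the gap (upright within 11 degrees), its end within 10 mm of the back stop (all of step 2 and x of gauge_handle in the frame of jig between -0.002 and 0.02 m and y of gauge_handle in the frame of jig between -0.159 and -0.143 m and z of gauge_handle in the frame of jig between 0.094 and 0.106 m and angle between gauge_handle's own z axis and vertical below 0.2 rad and angle between the x axis of gauge_handle and the x axis of jig, either way round below 0.1 rad); the robot touches nothing.
It fails at once if the blue gauge moved more than 25 mm (distance of gauge_thin_handle from where it was at the start of the episode above 0.025 m).
It fails at once if the jar moved more than 25 mm (distance of jar from where it was at the start of the episode above 0.025 m).
It fails at once if the mandrel moved more than 25 mm (distance of mandrel from where it was at the start of the episode above 0.025 m).
It also fails if it takes over 64 s, if anything falls off the work surface, if the arm or the gripper's body presses on something with over 40 N, if the wrist force passes 120 N, or if a joint passes its speed limit or range.

## Working session

There is one attempt and no reset: what is moved stays moved. The work goes in short steps, Python scripts to look and compute and a tool call to move; the robot and the scene stay as the last step left them, time stands still between calls to the robot, and variables do not carry over. Pictures are saved under pics/ and viewed, at most 10 in all, crops included, and the job is handed in when it is done.

Besides the shell and the picture viewer there is one more tool, called after "Call:" as a command line: name --pt "numbers of a row" for each row, then --argument value for the rest. arm_command: Moves the arm, as the interface text tells. Its arguments: {"type":"object","properties":{"steps":{"type":"array","items":{"type":"array","items":{"type":"number"}}},"force":{"type":"number"}},"required":["steps"]}

```bash
mkdir -p pics; cat > h.py <<'E'
import numpy as np,cv2
from cell import monitor,imaging,job,find_in,trace,manip
from scipy.spatial.transform import Rotation as R
def save(n,img): cv2.imwrite('pics/'+n,img[:,:,::-1])
def proj(c,P):
    P=np.atleast_2d(P); q=P@c['view'][:3,:3].T+c['view'][:3,3]; p=q@c['mtx'].T; return p[:,:2]/p[:,2:]
def ray(c,uv):
    V=c['view'];d=np.linalg.inv(c['mtx'])@[uv[0],uv[1],1]
    return -V[:3,:3].T@V[:3,3], V[:3,:3].T@d
def atz(c,uv,z):
    o,d=ray(c,uv); return o+d*(z-o[2])/d[2]
def tri(cs,uvs):
    A=np.zeros((3,3));b=np.zeros(3)
    for c,uv in zip(cs,uvs):
        o,d=ray(c,uv);d/=np.linalg.norm(d);M=np.eye(3)-np.outer(d,d);A+=M;b+=M@o
    return np.linalg.solve(A,b)
E
python3 - <<'E'
from h import *
s=imaging.camera('scene');t=imaging.camera('top')
save('s.png',s['img']);save('t.png',t['img'])
save('st.png',np.vstack([s['img'],t['img']])[::1]) 
for n in ['jig','panel','lamp_end','index','wheel_mark','handle','anvil','stop','gauge_handle','gauge_thin_handle','jar','mandrel']:
    for k,c in (('s',s),('t',t)):
        print(n,k,[(np.round(d['rect']).astype(int).tolist(),round(d['p'],2)) for d in find_in(c,n)[:4]])
for c in (s,t): print(c['mtx'].tolist(),np.round(np.linalg.inv(c['view']),2).tolist())
st=monitor.read_state();print(st,manip.hold_point_z)
E
```

```text
jig s [([284, 216, 134, 153], 0.95)]
jig t [([238, 178, 120, 77], 0.94)]
panel s [([283, 216, 133, 146], 0.7), ([306, 187, 12, 12], 0.34)]
panel t [([234, 179, 122, 77], 0.62)]
lamp_end s [([284, 215, 137, 146], 0.82)]
lamp_end t [([236, 180, 121, 76], 0.76)]
index s [([282, 214, 138, 149], 0.95)]
index t [([237, 176, 122, 83], 0.84)]
wheel_mark s [([364, 180, 22, 44], 0.75)]
wheel_mark t [([218, 178, 39, 35], 0.62)]
handle s [([305, 188, 16, 19], 0.51), ([285, 216, 136, 145], 0.35)]
handle t []
anvil s [([282, 214, 138, 145], 0.91)]
anvil t [([238, 179, 116, 76], 0.6)]
stop s [([282, 217, 135, 145], 0.56)]
stop t [([237, 180, 119, 81], 0.9)]
gauge_handle s [([194, 365, 11, 38], 0.78), ([130, 276, 48, 29], 0.65), ([246, 200, 32, 20], 0.6), ([180, 300, 34, 42], 0.58)]
gauge_handle t [([361, 246, 23, 15], 0.66), ([357, 195, 10, 30], 0.64), ([383, 151, 23, 19], 0.56), ([228, 239, 25, 21], 0.55)]
gauge_thin_handle s [([203, 284, 22, 33], 0.76)]
gauge_thin_handle t []
jar s [([306, 172, 19, 24], 0.75)]
jar t [([138, 224, 18, 16], 0.78), ([222, 171, 6, 12], 0.24)]
mandrel s [([364, 181, 18
[... 503 characters left out ...]
0.0, 0.0, 1.0]]
{'clock': 1.3, 'joints': array([ 1.27939011e+00,  2.99875715e-01,  1.52100640e+00,  1.15704859e-05,
        1.32073349e+00, -6.65876755e-02]), 'qd': array([ 0.00041748,  0.00048099, -0.00217979, -0.00077963, -0.00054127,
       -0.00080132]), 'effort': array([ 4.86396766e-04, -5.31658638e+01, -3.52914441e+01,  7.08674756e-02,
        2.13776424e-02, -1.40834049e-05]), 'eef_pos': array([122.60192035, 536.14418914, 404.65619729]), 'eef_rot': array([-3.14157050e+00, -1.27128046e-05,  2.91677125e+00]), 'wrist_force': array([-0.9989452 ,  0.18744764,  0.27903186]), 'moment': array([-0.03392208,  0.00982548, -0.02265365]), 'finger_force': 0.0, 'finger_gap': 94.10697225502498} 180.4
```

View pics/s.png

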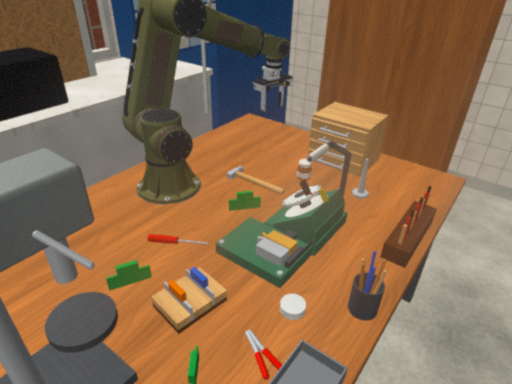

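View pics/t.png

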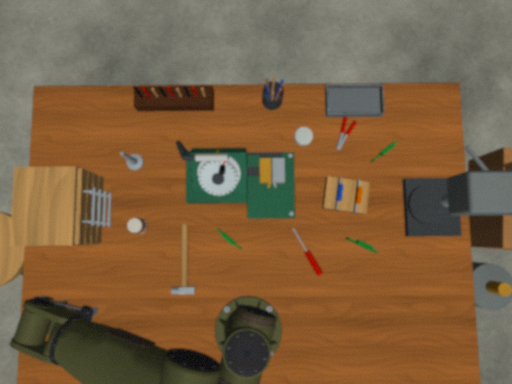

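The scene picture shows the jig at (285,215), with the rack at (190,298) holding the orange gauge (176,289) and the blue one (199,277). In the top view the jig is at (240,182) and the rack at (347,195). The green look-alikes, at (383,151), (361,245) and (228,238) in the top view, aren't the gauge: they are green and lie loose outside the rack. I'll confirm that in one enlarged crop.

```bash
python3 - <<'E'
from h import *
s=cv2.imread('pics/s.png')[:,:,::-1];t=cv2.imread('pics/t.png')[:,:,::-1]
a=cv2.resize(t[140:225,175:375],None,fx=4,fy=4,interpolation=2)[:, :800]
b=cv2.resize(s[135:335,145:355],None,fx=2.8,fy=2.8,interpolation=2)
save('a.png',a);save('b.png',b)
E
```

```text
(no output)
```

View pics/a.png

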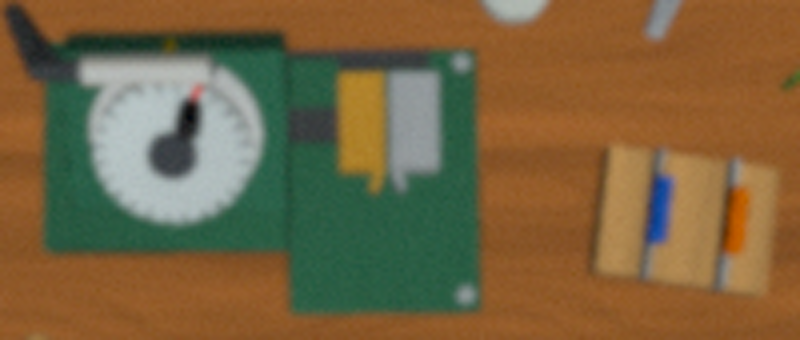

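View pics/b.png

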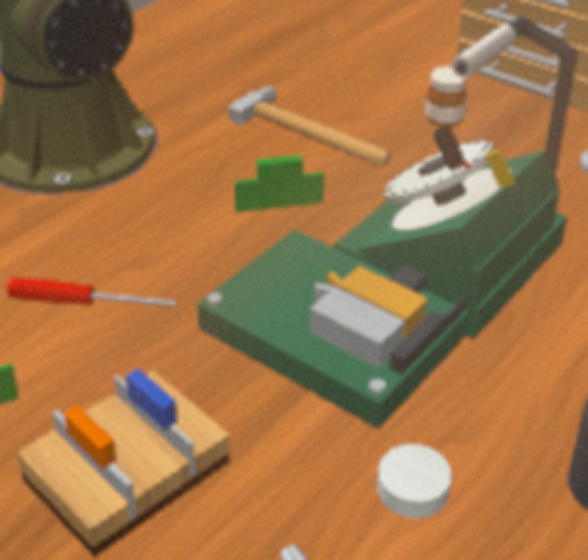

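The crops confirm the orange handle in the rack's right-hand slot, top (359,195) and scene (177,290). The blue one is in the left slot, top (340,192). The red mark is a little clockwise of the index, and the handle is at top crop (188,120). Next I fit the jig's pose.

```bash
cat > fit.py <<'E'
from h import *
from scipy.optimize import least_squares
s=imaging.camera('scene');t=imaging.camera('top')
A=lambda u,v:(175+(u+.5)/4-.5,140+(v+.5)/4-.5)
B=lambda u,v:(145+(u+.5)/2.8-.5,135+(v+.5)/2.8-.5)
obs=[(t,(-160,-60,40),A(291,312)),(t,(-160,-240,40),A(480,312)),(t,(90,-240,40),A(477,50)),
(s,(-160,-60,40),B(295,233)),(s,(-160,-240,40),B(200,310)),(s,(90,-240,40),B(378,397)),(s,(-160,-240,0),B(200,328)),(s,(90,-240,0),B(378,425))]
def J(p,P):
    c,w=np.cos(p[2]),np.sin(p[2]);P=np.atleast_2d(P).astype(float)
    return P@np.array([[c,-w,0],[w,c,0],[0,0,1]]).T+[p[0],p[1],0]
f=lambda p:np.concatenate([proj(c,J(p,P))[0]-uv for c,P,uv in obs])
r=least_squares(f,[480,0,0],loss='soft_l1');print(r.x,np.round(r.fun.reshape(-1,2) if 0 else f(r.x).reshape(-1,2),1).tolist())
p=r.x;np.save('jig.npy',p)
a=np.radians(35);ax=np.array([-np.sin(a),0,np.cos(a)]);up=np.array([np.cos(a),0,np.sin(a)])
def wp(th,rad,off): # th clockwise
    return np.array([0,40,100])+ax*off+rad*(np.cos(th)*up+np.sin(th)*np.array([0,-1,0]))
for th in np.arange(0,1.3,.2):
    print(round(th,1),'mark',proj(t,J(p,wp(th,65,42))),proj(s,J(p,wp(th,65,42))),'htop',proj(t,J(p,wp(th,48,90))),proj(s,J(p,wp(th,48,90))))
print('obs mark',A(196,93),B(467,163),'htop',B(441,130))
# colours
for c,n in((t,'t'),(s,'s')):
    hsv=cv2.cvtColor(c['img'],cv2.COLOR_RGB2HSV).astype(int)
    m=(hsv[...,0]>4)&(hsv[...,0]<16)&(hsv[...,1]>205)&(hsv[...,2]>150)
    k,l,stt,cen=cv2.connectedComponentsWithStats(m.astype(np.uint8))
    print(n,[(stt[i].tolist(),cen[i].round(1).tolist()) for i in range(1,k) if stt[i,4]>12])
print('gauge tops', atz(t,A(737,220),85), atz(t,A(657,210),85))
o=atz(t,A(737,160),60);q=atz(t,A(721,289),60);print('orange blade',o,q,(o+q)/2,np.arctan2(*(o-q)[1::-1]))
print('scene gauge atz75',atz(s,B(90,436),78))
print('rack corner',[atz(t,A(*x),40).round(0).tolist() for x in((611,146),(778,170),(768,295),(597,272))])
E
python3 fit.py
```

```text
[ 5.73542698e+02  6.38069247e+01 -4.03089975e-03] [[-1.1, 0.1], [-0.1, -0.1], [-0.4, -0.4], [-0.2, -2.2], [-1.4, -3.1], [0.9, 2.1], [-1.0, 0.1], [0.1, 2.0]]
0.0 mark [[216.37501004 160.9741697 ]] [[315.97540952 190.25793469]] htop [[215.45457746 171.36451092]] [[305.70946638 178.14530349]]
0.2 mark [[220.13260842 161.30116346]] [[313.65196808 192.04031264]] htop [[218.30133719 171.60868139]] [[303.95327314 179.39707924]]
0.4 mark [[223.7679406  162.30282242]] [[310.76219959 193.93456404]] htop [[221.05790924 172.35727485]] [[301.79915954 180.74352407]]
0.6 mark [[227.1276105  163.93408768]] [[307.4306774  195.85541004]] htop [[223.6095227  173.57754221]] [[299.33837193 182.12602665]]
0.8 mark [[230.07204803 166.12231649]] [[303.8076766  197.71438497]] htop [[225.85118701 175.21651327]] [[296.67858378 183.48329679]]
1.0 mark [[232.48196993 168.77145517]] [[300.06017341 199.42545638]] htop [[227.69239682 177.20382347]] [[293.93798803 184.75486475]]
1.2 mark [[234.26339331 171.76732384]] [[296.36118738 200.91057824]] htop [[229.06090195 179.45533994]] [[291.23849052 185.88459026]]
obs mark (223.625, 162.875) (311.4642857142857, 192.89285714285714) htop (302.17857142857144, 181.10714285714286)
t [([344, 118, 3, 13, 15], [345.1, 124.5]), ([349, 121, 8, 14, 22], [352.6, 127.3]), ([357, 188, 5, 15, 49], [359.0, 195.1])]
s [([169, 280, 16, 20, 151], [176.2, 289.4])]
gauge tops [ 491.25602518 -406.69772808   85.        ] [ 501.05189794 -334.25725434   85.        ]
orange blade [ 550.12743519 -415.56844487   60.        ] [ 430.2253513  -396.15495616   60.        ] [ 490.17639324 -405.86170051   60.        ] -0.16051818634811918
scene gauge atz75 [ 493.93027503 -407.42548717   78.        ]
rack corner [[568.0, -303.0, 40.0], [543.0, -459.0, 40.0], [426.0, -445.0, 40.0], [448.0, -286.0, 40.0]]
```

The jig fits at about (574, 64) with yaw near 0. The mark is about 0.38 rad clockwise, and the orange gauge is at about (491, -406, 75) with yaw -0.16. The moves offer no tilt command, so first I go to a clear place in front of the jig. There I'll see what the arm does to its lean at the reach limit.

Call:
arm_command --pt "1 -20 -24 -5 -1" --pt "1 -50 -60 -10 -2" --pt "1 -85 -100 -15 -4" --pt "1 -120 -142 -20 -5" --pt "1 -155 -184 -30 -6" --pt "1 -190 -225 -35 -7" --pt "1 -225 -266 -40 -8" --pt "1 -260 -307 -45 -9" --pt "1 -295 -348 -50 -10" --pt "1 -330 -390 -55 -11" --pt "1 -360 -425 -60 -12" --pt "1 -382 -450 -60 -13" --pt "1 -390 -460 -60 -13" --pt "1 -390 -460 -60 -13"

```text
clock: 3.15
eef_pos: [400.2, 0.8, 464.5]
eef_rot: [3.141, -0.0, -3.141]
wrist_force: [-0.6, 1.0, 1.0]
finger_gap: 94.2
finger_force: 0.0
```

Call:
arm_command --pt "1 0 0 -60 0" --pt "1 0 0 -120 0" --pt "1 0 0 -180 0" --pt "1 0 0 -240 0" --pt "1 0 0 -300 0" --pt "1 0 0 -360 0" --pt "1 0 0 -420 0" --pt "1 0 0 -480 0"

```text
clock: 4.15
eef_pos: [398.1, 1.8, 901.3]
eef_rot: [3.142, 0.004, -3.138]
wrist_force: [0.3, 0.6, 0.2]
finger_gap: 93.7
finger_force: 0.0
```

```bash
python3 -c "
from h import *
s=monitor.read_state();print(s['joints'],s['eef_rot'],s['eef_pos'])"
```

```text
[-8.75597476e-02  2.43065280e-01  3.79075781e-01  6.18907804e-04
  2.51583465e+00 -1.66137283e+00] [ 3.14156062  0.00363484 -3.13807367] [398.067827     1.8226791  901.31353947]
```

Call:
arm_command --pt "1 0 0 -60 0" --pt "1 0 0 -120 0" --pt "1 0 0 -180 0" --pt "1 0 0 -180 0"

```text
clock: 4.65
eef_pos: [340.9, 1.0, 943.1]
eef_rot: [-3.141, 0.025, -3.139]
wrist_force: [-0.4, 0.1, 0.6]
finger_gap: 93.6
finger_force: 0.0
```

```bash
python3 -c "
from h import *
s=monitor.read_state();print(s['joints'],s['eef_rot'],s['eef_pos'],R.from_euler('xyz',s['eef_rot']).as_matrix()[:,2])"
```

```text
[-0.10525804  0.23420349  0.23458293  0.00466237  2.64817052 -1.67444974] [-3.14113848  0.02472579 -3.13905822] [340.85899658   0.95107729 943.14965457] [ 2.47243370e-02 -3.91508369e-04 -9.99694230e-01]
```

Call:
arm_command --pt "1 0 0 50 0" --pt "1 0 0 100 0" --pt "1 0 0 150 0"

```text
clock: 5.03
eef_pos: [346.8, 0.4, 833.7]
eef_rot: [-3.141, 0.024, -3.14]
wrist_force: [2.0, -0.8, 0.2]
finger_gap: 93.7
finger_force: 0.0
```

```bash
python3 -c "
from h import *
s=monitor.read_state();print(s['joints'],s['eef_rot'],s['eef_pos'],R.from_euler('xyz',s['eef_rot']).as_matrix()[:,2])"
```

```text
[-0.10496336 -0.05455051  0.91624315  0.00283704  2.25637686 -1.67597489] [-3.14126427  0.02362117 -3.13955155] [3.46765010e+02 4.28406416e-01 8.33704362e+02] [ 2.36195975e-02 -2.80169196e-04 -9.99720979e-01]
```

The lean persists across calls, because the arm re-bases on the pose it actually reached. Pushing outward at full stretch should build up the lean in the needed direction.

Call:
arm_command --pt "1 -50 0 30 0" --pt "1 -100 0 60 0" --pt "1 -150 0 90 0" --pt "1 -200 0 120 0" --pt "1 -250 0 150 0" --pt "1 -300 0 150 0" --pt "1 -360 0 150 0" --pt "1 -420 0 150 0" --pt "1 -480 0 150 0" --pt "1 -540 0 150 0" --pt "1 -600 0 150 0" --pt "1 -660 0 150 0"

```text
clock: 6.52
eef_pos: [736.0, 1.1, 606.2]
eef_rot: [-3.142, 0.055, -3.14]
wrist_force: [0.0, -0.9, 0.1]
finger_gap: 94.0
finger_force: 0.0
```

```bash
cat > st.py <<'E'
from h import *
s=monitor.read_state();print(s['clock'],s['joints'].round(3),s['eef_rot'].round(3),s['eef_pos'].round(1));M=R.from_euler('xyz',s['eef_rot']).as_matrix();print(M.round(3).tolist(),s['finger_gap'],s['wrist_force'].round(1), 'grasp',s['eef_pos']+180.4*M[:,2])
E
python3 st.py
```

```text
6.525 [-0.048  0.845  0.236  0.003  2.006 -1.62 ] [-3.142  0.055 -3.14 ] [736.    1.1 606.2]
[[-0.998, -0.002, 0.055], [-0.002, 1.0, 0.0], [-0.055, -0.0, -0.998]] 94.01993615392905 [ 0.  -0.9  0.1] grasp [745.92275336   1.15411297 426.10565071]
```

Call:
arm_command --pt "1 -60 0 -10 0"

```text
clock: 6.65
eef_pos: [746.6, 1.2, 592.9]
eef_rot: [-3.142, 0.087, -3.14]
wrist_force: [0.4, 0.5, 0.6]
finger_gap: 94.1
finger_force: 0.0
```

Call:
arm_command --pt "1 -60 0 -10 0"

```text
clock: 6.78
eef_pos: [755.7, 1.2, 581.4]
eef_rot: [-3.142, 0.119, -3.14]
wrist_force: [-0.1, -0.6, 0.1]
finger_gap: 94.1
finger_force: 0.0
```

Call:
arm_command --pt "1 -300 0 -10 0"

```text
clock: 6.9
eef_pos: [766.9, 1.3, 566.4]
eef_rot: [-3.142, 0.154, -3.14]
wrist_force: [0.5, -0.8, 0.3]
finger_gap: 94.1
finger_force: 0.0
```

Call:
arm_command --pt "1 -60 0 -10 0"

```text
clock: 7.02
eef_pos: [773.7, 1.3, 558.2]
eef_rot: [3.142, 0.186, -3.14]
wrist_force: [0.3, -0.3, 0.0]
finger_gap: 94.1
finger_force: 0.0
```

Call:
arm_command --pt "1 -60 0 -30 0"

```text
clock: 7.15
eef_pos: [770.7, 1.3, 568.7]
eef_rot: [3.141, 0.22, -3.14]
wrist_force: [0.7, 0.6, -0.0]
finger_gap: 94.3
finger_force: 0.0
```

Call:
arm_command --pt "1 -60 0 -30 0"

```text
clock: 7.28
eef_pos: [765.5, 1.3, 583.8]
eef_rot: [-3.141, 0.261, -3.14]
wrist_force: [0.8, -0.3, 0.2]
finger_gap: 93.9
finger_force: 0.0
```

Call:
arm_command --pt "1 -60 0 -20 0"

```text
clock: 7.4
eef_pos: [764.9, 1.4, 590.0]
eef_rot: [-3.141, 0.299, -3.139]
wrist_force: [0.8, -0.0, -0.4]
finger_gap: 94.4
finger_force: 0.0
```

Call:
arm_command --pt "1 -60 0 -20 0"

```text
clock: 7.52
eef_pos: [764.6, 1.4, 595.2]
eef_rot: [-3.141, 0.333, -3.14]
wrist_force: [0.5, 0.2, 0.1]
finger_gap: 93.9
finger_force: 0.0
```

Call:
arm_command --pt "1 -60 0 -20 0"

```text
clock: 7.65
eef_pos: [762.9, 1.4, 602.7]
eef_rot: [-3.142, 0.369, -3.14]
wrist_force: [0.3, 0.4, 0.6]
finger_gap: 93.7
finger_force: 0.0
```

Call:
arm_command --pt "1 -60 0 -20 0"

```text
clock: 7.78
eef_pos: [760.2, 1.4, 612.1]
eef_rot: [-3.142, 0.405, -3.14]
wrist_force: [0.4, -0.4, 0.1]
finger_gap: 94.1
finger_force: 0.0
```

Call:
arm_command --pt "1 -60 0 -20 0"

```text
clock: 7.9
eef_pos: [756.6, 1.4, 622.6]
eef_rot: [-3.141, 0.442, -3.14]
wrist_force: [0.8, 0.5, -0.5]
finger_gap: 94.1
finger_force: 0.0
```

Call:
arm_command --pt "1 -60 0 -20 0"

```text
clock: 8.02
eef_pos: [752.2, 1.4, 634.1]
eef_rot: [-3.141, 0.479, -3.139]
wrist_force: [0.6, 0.2, -1.1]
finger_gap: 93.6
finger_force: 0.0
```

Call:
arm_command --pt "1 -60 0 -20 0"

```text
clock: 8.15
eef_pos: [747.0, 1.4, 646.4]
eef_rot: [-3.141, 0.515, -3.14]
wrist_force: [-0.3, -0.2, 0.3]
finger_gap: 94.1
finger_force: 0.0
```

Call:
arm_command --pt "1 -60 0 -20 0"

```text
clock: 8.28
eef_pos: [741.0, 1.4, 659.6]
eef_rot: [-3.141, 0.551, -3.14]
wrist_force: [0.8, -0.4, 0.1]
finger_gap: 94.1
finger_force: 0.0
```

Call:
arm_command --pt "1 -60 0 -20 0"

```text
clock: 8.4
eef_pos: [734.2, 1.4, 673.4]
eef_rot: [-3.141, 0.587, -3.139]
wrist_force: [0.1, -0.3, 0.1]
finger_gap: 94.1
finger_force: 0.0
```

Call:
arm_command --pt "1 -60 0 -20 0"

```text
clock: 8.52
eef_pos: [726.6, 1.4, 687.8]
eef_rot: [-3.141, 0.623, -3.14]
wrist_force: [0.4, 0.2, 0.4]
finger_gap: 93.9
finger_force: 0.0
```

Call:
arm_command --pt "1 -60 0 -20 0"

```text
clock: 8.65
eef_pos: [718.1, 1.4, 702.8]
eef_rot: [-3.141, 0.659, -3.139]
wrist_force: [-0.3, -0.7, 0.6]
finger_gap: 94.2
finger_force: 0.0
```

```bash
python3 st.py
```

```text
8.65 [-0.052  0.729  0.236  0.033  1.52  -1.616] [-3.141  0.659 -3.139] [718.1   1.4 702.8]
[[-0.791, -0.002, 0.612], [-0.002, 1.0, 0.001], [-0.612, -0.0, -0.791]] 94.16416251741974 [-0.3 -0.7  0.6] grasp [828.51650463   1.59340386 560.09379234]
```

The tool now leans 37.8°. Next is pre-grasp, 110 mm back along the axis from the handle, and then a check with the wrist camera.

Call:
arm_command --pt "1 25 4 -20 0" --pt "1 65 10 -50 0" --pt "1 110 17 -85 0" --pt "1 155 24 -120 0" --pt "1 200 31 -155 0" --pt "1 240 38 -180 0" --pt "1 275 45 -180 0" --pt "1 310 55 -135 0" --pt "1 345 63 -90 0" --pt "1 380 72 -45 0" --pt "1 415 80 0 0" --pt "1 432 85 25 0" --pt "1 436 85 31 0" --pt "1 436 85 31 0"

```text
clock: 10.4
eef_pos: [392.1, 85.6, 412.2]
eef_rot: [3.142, 0.658, -3.14]
wrist_force: [-0.7, 0.3, 0.4]
finger_gap: 94.3
finger_force: 0.0
```

```bash
python3 st.py; python3 - <<'E'
from h import *
w=imaging.camera('wrist');save('w1.png',w['img']);print(w['mtx'],np.linalg.inv(w['view']).round(2).tolist())
for n in ['handle','wheel_mark','index']:
    print(n,[(np.round(d['rect']).astype(int).tolist(),round(d['p'],2)) for d in find_in(w,n)[:3]])
a=np.radians(35);ax=np.array([-np.sin(a),0,np.cos(a)]);up=np.array([np.cos(a),0,np.sin(a)])
p=np.load('jig.npy')
def wp(th,rad,off):return np.array([0,40,100])+ax*off+rad*(np.cos(th)*up+np.sin(th)*np.array([0,-1,0]))+[p[0],p[1],0]
def fish(P):
    q=w['view'][:3,:3]@P+w['view'][:3,3];th=np.arctan2(np.hypot(*q[:2]),q[2]);d=q[:2]/np.hypot(*q[:2]);return w['mtx'][:2,2]+w['mtx'][0,0]*th*d
for n,P in dict(htop=wp(.38,48,90),hbase=wp(.38,48,42),mark=wp(.38,65,42),hub=wp(0,0,42),index=wp(0,78,42),anvil=p_ if 0 else np.array([-30+p[0],-155+p[1],75])).items(): print(n,P.round(1),fish(P).round(1))
E
```

```text
10.4 [ 0.138 -0.137  2.011 -0.144  0.619 -1.345] [ 3.142  0.658 -3.14 ] [392.1  85.6 412.2]
[[-0.791, -0.002, 0.611], [-0.001, 1.0, 0.001], [-0.611, 0.0, -0.791]] 94.29832984994714 [-0.7  0.3  0.4] grasp [502.41167153  85.7880063  269.42291057]
[[297.31863964   0.         254.69655988]
 [  0.         297.31863964 190.61379012]
 [  0.           0.           1.        ]] [[-0.0, 0.61, 0.8, 343.11], [1.0, 0.0, 0.0, 85.83], [0.0, 0.8, -0.61, 350.56], [0.0, 0.0, 0.0, 1.0]]
handle [([251, 193, 28, 35], 0.82), ([208, 171, 343, 339], 0.74)]
wheel_mark [([268, 141, 142, 137], 0.77)]
index [([208, 172, 346, 339], 0.92)]
htop [558.4  86.  199.3] [254.  201.9]
hbase [586.  86. 160.] [253.9 186.2]
mark [598.9  79.7 169. ] [248.  200.5]
hub [549.5 103.8 134.4] [271.8 143.7]
index [613.3 103.8 179.1] [270.5 215.9]
anvil [543.5 -91.2  75. ] [109.5 110.5]
```

View pics/w1.png

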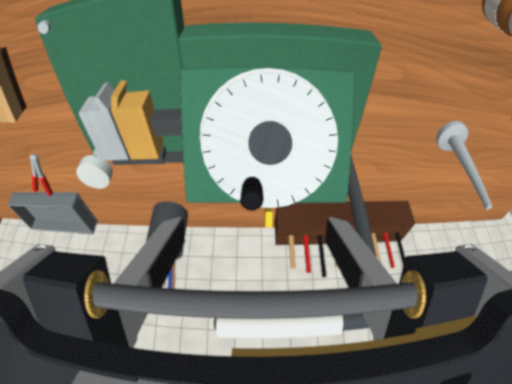

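The wrist view shows the hub at (270,143), the handle at (252,195) and the yellow index at (269,220). All are within 2 px of my predictions, so I go in along the axis and grip.

Call:
arm_command --pt "1 0 -1 20 0" --pt "1 0 -1 50 0" --pt "1 0 -1 80 0" --pt "1 0 -1 100 0" --pt "1 0 -1 108 0" --pt "1 0 -1 108 0" --pt "0 0 -1 108 0" --pt "0 0 -1 108 0" --pt "0 0 -1 108 0" --pt "0 0 -1 108 0" --pt "0 0 -1 108 0" --pt "0 0 -1 108 0" --force 30

```text
clock: 12.1
eef_pos: [457.9, 84.8, 325.6]
eef_rot: [-3.141, 0.656, -3.139]
wrist_force: [-0.4, -0.1, 0.6]
finger_gap: 37.2
finger_force: 0.0
```

```bash
python3 st.py
```

```text
12.1 [ 0.115  0.129  1.967 -0.179  0.398 -1.316] [-3.141  0.656 -3.139] [457.9  84.8 325.6]
[[-0.792, -0.002, 0.61], [-0.002, 1.0, 0.001], [-0.61, -0.0, -0.792]] 37.166119640133374 [-0.4 -0.1  0.6] grasp [567.95281342  84.99935016 182.60855863]
```

Call:
arm_command --pt "0 0 0 0 0" --pt "0 0 0 0 0" --pt "0 0 0 0 0" --pt "0 0 0 0 0"

```text
clock: 12.6
eef_pos: [457.9, 84.8, 325.6]
eef_rot: [-3.141, 0.656, -3.139]
wrist_force: [1.2, 0.1, -0.6]
finger_gap: 21.7
finger_force: 30.0
```

```bash
python3 st.py
```

```text
12.6 [ 0.115  0.129  1.967 -0.179  0.398 -1.316] [-3.141  0.656 -3.139] [457.9  84.8 325.6]
[[-0.792, -0.002, 0.61], [-0.002, 1.0, 0.001], [-0.61, -0.0, -0.792]] 21.686851311057048 [ 1.2  0.1 -0.6] grasp [568.01966671  84.9798171  182.66718246]
```

Call:
arm_command --pt "0 -1.3 4 0 0" --pt "0 -2.4 7.8 0 0" --pt "0 -3.1 12 0 0" --pt "0 -3.4 16.1 0 0" --pt "0 -3.3 20.3 0 0" --pt "0 -2.9 24.5 0 0" --pt "0 -1.1 32.6 0 0" --pt "0 2.2 40.3 0 0" --pt "0 6.8 47.4 0 0" --pt "0 12.5 53.5 -0.5 0" --pt "0 17.8 57.6 -1 0" --pt "0 22.1 60.2 -1 0" --pt "0 22.1 60.2 -1 0" --pt "0 22.1 60.2 -1 0"

```text
clock: 14.35
eef_pos: [439.1, 144.3, 312.3]
eef_rot: [-3.139, 0.653, -3.14]
wrist_force: [-9.5, -12.3, 1.9]
finger_gap: 21.8
finger_force: 30.0
```

```bash
python3 st.py; python3 - <<'E'
from h import *
w=imaging.camera('wrist');save('w2.png',cv2.resize(w['img'],None,fx=1.2,fy=1.2))
E
```

```text
14.35 [ 0.263  0.146  1.983 -0.414  0.408 -0.978] [-3.139  0.653 -3.14 ] [439.1 144.3 312.3]
[[-0.794, -0.0, 0.608], [-0.001, 1.0, -0.002], [-0.608, -0.002, -0.794]] 21.793703910661247 [ -9.5 -12.3   1.9] grasp [548.74865657 144.03808782 169.03934324]
```

View pics/w2.png

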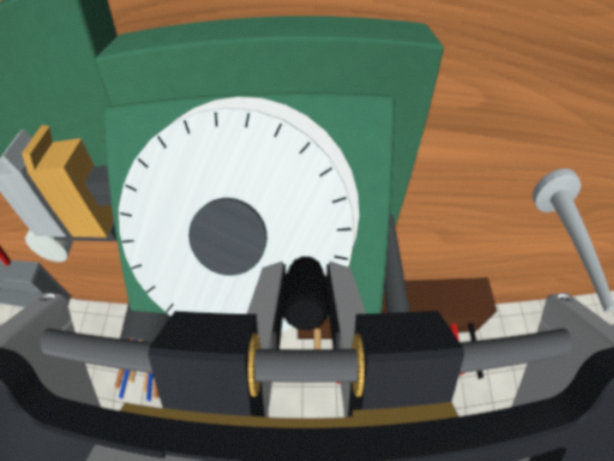

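The handle is gripped and at about 60° anticlockwise, at picture (305,290) with the hub at (228,236). Now I bring it back clockwise only.

Call:
arm_command --pt "0 -2.2 -1.3 0 0" --pt "0 -4.3 -2.6 0 0" --pt "0 -9.6 -6.7 0 0" --pt "0 -12.5 -9.8 0 0" --pt "0 -15.3 -12.9 0.5 0" --pt "0 -19.9 -19.9 1 0" --pt "0 -23.1 -27.6 1 0" --pt "0 -24.2 -31.6 1 0" --pt "0 -25 -35.7 1 0" --pt "0 -25.4 -39.9 1 0" --pt "0 -25.5 -42.4 1 0" --pt "0 -25.5 -42.4 1 0" --pt "0 -25.5 -42.4 1 0" --pt "0 -25.5 -42.4 1 0"

```text
clock: 16.15
eef_pos: [460.4, 102.6, 327.4]
eef_rot: [-3.141, 0.655, -3.139]
wrist_force: [-4.6, 2.0, -6.1]
finger_gap: 21.7
finger_force: 30.0
```

```bash
python3 st.py; python3 - <<'E'
from h import *
w=imaging.camera('wrist');t=imaging.camera('top');a=cv2.resize(w['img'][60:260,160:380],None,fx=2.5,fy=2.5);b=cv2.resize(t['img'][150:215,180:300],None,fx=2,fy=2)
b=cv2.copyMakeBorder(b,0,a.shape[0]-b.shape[0],0,0,cv2.BORDER_CONSTANT)
save('w3.png',np.hstack([a,b]))
E
```

```text
16.15 [ 0.156  0.14   1.949 -0.235  0.413 -1.232] [-3.141  0.655 -3.139] [460.4 102.6 327.4]
[[-0.793, -0.002, 0.609], [-0.002, 1.0, 0.001], [-0.609, -0.0, -0.793]] 21.72895640313549 [-4.6  2.  -6.1] grasp [570.35959664 102.81895022 184.32873872]
```

View pics/w3.png

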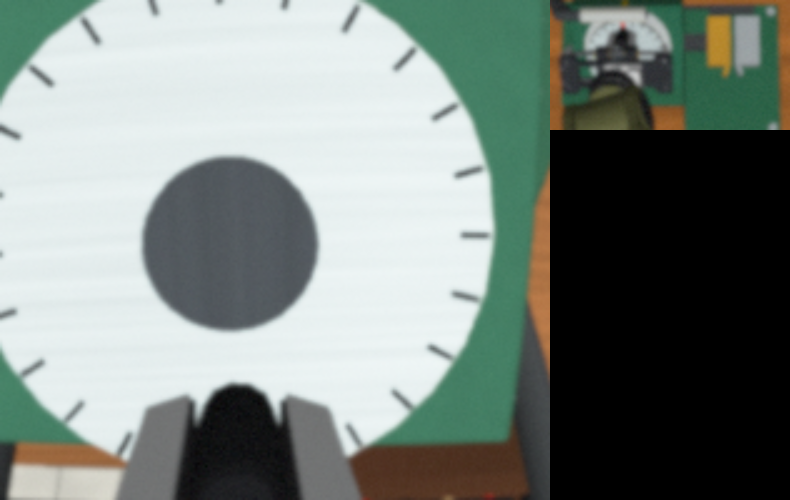

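The handle is about 2° short of the index (hub at crop (230,243), handle at 238). I nudge it 1.5 mm clockwise, release and retreat along the axis.

Call:
arm_command --pt "0 0 -1 0 0" --pt "0 0 -1.5 0 0" --pt "0 0 -1.5 0 0" --pt "1 0 -1.5 0 0" --pt "1 0 -1.5 0 0" --pt "1 0 -1.5 0 0" --pt "1 0 -1.5 0 0" --pt "1 0 -1.5 0 0" --pt "1 0 -1.5 0 0" --pt "1 0 -1.5 -20 0" --pt "1 0 -1.5 -50 0" --pt "1 0 -1.5 -90 0" --pt "1 0 -1.5 -130 0" --pt "1 0 -1.5 -150 0"

```text
clock: 18.0
eef_pos: [368.0, 100.9, 448.2]
eef_rot: [3.141, 0.659, -3.14]
wrist_force: [0.6, 0.1, -1.0]
finger_gap: 94.1
finger_force: 0.0
```

```bash
python3 st.py; python3 - <<'E'
from h import *
w=imaging.camera('wrist');t=imaging.camera('top')
for c in (w,t):
    hsv=cv2.cvtColor(c['img'],cv2.COLOR_RGB2HSV).astype(int)
    H,S,V=hsv[...,0],hsv[...,1],hsv[...,2]
    for n,m in dict(red=((H<5)|(H>174))&(S>150)&(V>120),yel=(H>22)&(H<32)&(S>180)&(V>120)).items():
        k,l,q,cen=cv2.connectedComponentsWithStats(m.astype(np.uint8));print(n,[(q[i].tolist(),cen[i].round(1).tolist()) for i in range(1,k) if q[i,4]>5])
save('w4.png',w['img'])
p=np.load('jig.npy');a=np.radians(35);ax=np.array([-np.sin(a),0,np.cos(a)]);up=np.array([np.cos(a),0,np.sin(a)])
def wp(th,rad,off):return np.array([0,40,100])+ax*off+rad*(np.cos(th)*up+np.sin(th)*np.array([0,-1,0]))+[p[0],p[1],0]
def fish(P):
    q=w['view'][:3,:3]@P+w['view'][:3,3];th=np.arctan2(np.hypot(*q[:2]),q[2]);d=q[:2]/np.hypot(*q[:2]);return w['mtx'][:2,2]+w['mtx'][0,0]*th*d
J=lambda *P:np.array(P)+[p[0],p[1],0]
for n,P in dict(htop=wp(0,48,90),mark=wp(0,65,42),hub=wp(0,0,42),index=wp(0,78,42),anvil=J(-30,-155,75),stop=J(69,-151,62),bedFL=J(-160,-60,40),bedFR=J(-160,-240,40)).items(): print(n,P.round(1),fish(P).round(1),proj(t,P).round(1))
E
```

```text
18.0 [ 0.193 -0.219  1.994 -0.176  0.725 -1.287] [ 3.141  0.659 -3.14 ] [368.  100.9 448.2]
[[-0.791, -0.002, 0.612], [-0.002, 1.0, 0.002], [-0.612, 0.0, -0.791]] 94.08641791878881 [ 0.6  0.1 -1. ] grasp [478.4246446  101.22582555 305.52010672]
red [([39, 171, 4, 15, 52], [40.5, 177.8]), ([46, 171, 10, 18, 65], [50.9, 180.0]), ([370, 224, 10, 33, 93], [374.5, 237.1]), ([293, 226, 6, 34, 107], [296.0, 239.5])]
yel [([252, 197, 5, 14, 69], [254.0, 203.6])]
red [([143, 87, 2, 4, 6], [143.5, 88.5]), ([192, 87, 3, 5, 8], [193.4, 88.8]), ([341, 117, 6, 16, 28], [343.6, 123.9]), ([346, 122, 10, 12, 27], [350.5, 127.6]), ([306, 251, 15, 23, 103], [313.3, 262.7])]
yel []
htop [561.2 103.8 201.3] [256.2 189.6] [[215.5 171.4]]
mark [602.7 103.8 171.7] [255.8 191. ] [[216.3 161. ]]
hub [549.5 103.8 134.4] [256.  136.9] [[217.3 177.9]]
index [613.3 103.8 179.1] [255.8 201.2] [[216.1 157.5]]
anvil [543.5 -91.2  75. ] [113.7 108.7] [[271.8 181.6]]
stop [642.5 -87.2  62. ] [137.4 151.7] [[270.3 155.9]]
bedFL [413.5   3.8  40. ] [169.5   0.5] [[246.4 217.6]]
bedFR [ 413.5 -176.2   40. ] [45.6 25.9] [[294.7 217.2]]
```

View pics/w4.png

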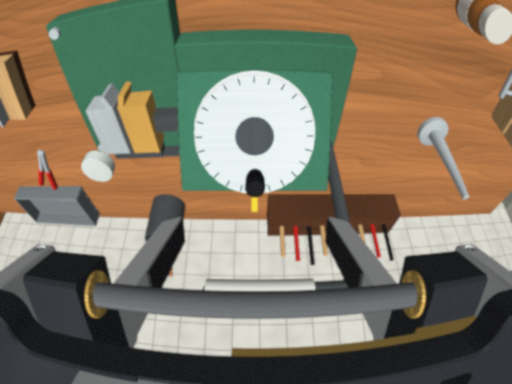

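The wheel is aligned: hub (254,137), handle (255,185) and yellow index (254,204) line up. Now I bring the tool upright again with the opposite trick, at an inner joint limit. I'll model the planar kinematics to choose where.

```bash
cat > kin.py <<'E'
import numpy as np
from scipy.optimize import lsq_linear,least_squares
D=np.array([(.3,1.521,1.321,550,404.65),(.243,.379,2.516,398,901.3),(.2342,.2346,2.648,340.9,943.1),(-.0546,.9162,2.2564,346.8,833.7),(.845,.236,2.006,736,606.2),(.729,.236,1.52,718.1,702.8)])
q2,q3,q5,r,z=D.T;s=q2+q3;e=s+q5;O=np.ones(6);Z=0*O
# r=a1 sq2+a2 ss+b cs+lt se+c0 ; z=a1 cq2+a2 cs-b ss+lt ce+h
A=np.vstack([np.c_[np.sin(q2),np.sin(s),np.cos(s),np.sin(e),O,Z],np.c_[np.cos(q2),np.cos(s),-np.sin(s),np.cos(e),Z,O]])
x,res,_,_=np.linalg.lstsq(A,np.r_[r,z],rcond=None)
def fk(q):
    s=q[0]+q[1];e=s+q[2]
    return np.array([x[0]*np.sin(q[0])+x[1]*np.sin(s)+x[2]*np.cos(s)+x[3]*np.sin(e)+x[4],x[0]*np.cos(q[0])+x[1]*np.cos(s)-x[2]*np.sin(s)+x[3]*np.cos(e)+x[5]])
lo=[-.79,.23,0];hi=[2.21,2.52,3.07]
def ik(r,z,lean,q0,w=1000):
    f=lambda q:np.r_[fk(q)-[r,z],w*(np.pi-q.sum()-lean)]
    return least_squares(f,np.clip(q0,np.array(lo)+1e-6,np.array(hi)-1e-6),bounds=(lo,hi)).x
if __name__=='__main__':
    print(x.round(1),(A@x-np.r_[r,z]).round(1)); print(fk([-.219,1.994,.725]))
    for z in (250,300,350,400,450,500,550,600):
        o=[]
        for r in (120,160,200,240,280,320,360):
            q=ik(r,z,.659,[-.2,2,.7]);p=fk(q);o.append('%d,%d,%.2f|%s'%(*p,np.pi-q.sum(),q.round(2)))
        print(z,' ; '.join(o))
E
python3 kin.py
```

```text
[422.5 447.3  41.2  71.4   2.  223.3] [-0.   0.  -0.2  0.1 -0.   0.1  0.1  0.   0.  -0.1  0.2 -0.3]
[382.59655356 447.31746606]
250 198,337,0.65|[-0.69  2.52  0.66] ; 230,301,0.65|[-0.48  2.52  0.45] ; 247,275,0.66|[-0.34  2.52  0.31] ; 256,257,0.66|[-0.25  2.52  0.22] ; 279,249,0.66|[-0.16  2.47  0.17] ; 320,250,0.66|[-0.05  2.38  0.15] ; 360,250,0.66|[0.05 2.29 0.15]
300 180,352,0.65|[-0.79  2.52  0.76] ; 195,340,0.66|[-0.71  2.52  0.68] ; 219,316,0.66|[-0.56  2.52  0.52] ; 240,300,0.66|[-0.44  2.51  0.42] ; 280,300,0.66|[-0.3   2.42  0.36] ; 320,300,0.66|[-0.18  2.34  0.32] ; 360,300,0.66|[-0.07  2.25  0.31]
350 180,352,0.66|[-0.79  2.52  0.76] ; 180,352,0.66|[-0.79  2.52  0.75] ; 200,350,0.66|[-0.7   2.5   0.69] ; 240,350,0.66|[-0.54  2.43  0.59] ; 280,350,0.66|[-0.4   2.36  0.53] ; 320,350,0.66|[-0.28  2.28  0.48] ; 360,350,0.66|[-0.17  2.19  0.46]
400 188,388,0.66|[-0.79  2.44  0.84] ; 189,395,0.66|[-0.79  2.42  0.85] ; 200,399,0.66|[-0.75  2.4   0.84] ; 240,399,0.66|[-0.6   2.34  0.75] ; 279,400,0.66|[-0.47  2.27  0.68] ; 320,399,0.66|[-0.35  2.2   0.63] ; 360,400,0.66|[-0.23 
[... 300 characters left out ...]
93,502,0.66|[-0.79  2.18  1.09] ; 200,500,0.66|[-0.77  2.18  1.07] ; 240,499,0.66|[-0.65  2.13  1.  ] ; 280,499,0.66|[-0.53  2.08  0.93] ; 320,500,0.66|[-0.42  2.02  0.89] ; 359,499,0.66|[-0.31  1.94  0.85]
550 183,564,0.65|[-0.79  2.04  1.23] ; 185,555,0.66|[-0.79  2.06  1.21] ; 200,550,0.66|[-0.75  2.06  1.17] ; 240,550,0.66|[-0.64  2.02  1.1 ] ; 280,550,0.66|[-0.53  1.97  1.05] ; 319,550,0.66|[-0.43  1.91  1.  ] ; 359,550,0.66|[-0.32  1.84  0.97]
600 167,617,0.66|[-0.79  1.92  1.36] ; 172,604,0.66|[-0.79  1.95  1.32] ; 199,600,0.66|[-0.72  1.94  1.27] ; 240,600,0.66|[-0.62  1.9   1.2 ] ; 280,599,0.66|[-0.52  1.85  1.15] ; 319,599,0.66|[-0.42  1.79  1.11] ; 360,599,0.66|[-0.32  1.73  1.08]
```

```bash
cat > sim.py <<'E'
from kin import *
# check w on outer pushes: from lean .369 at (762.9,602.7) tool shift (-60,-20)
def push(q,dx,dz,w):
    l=np.pi-q.sum();p=fk(q);t=np.array([np.sin(l),-np.cos(l)]);xx=np.array([-np.cos(l),-np.sin(l)])
    d=dx*xx+dz*t;d*=min(1,62.5/np.linalg.norm(d));g=p+d
    return ik(*g,l,q,w)
q=ik(762.9,602.7,.369,[.8,.24,1.7]);
for w in (250,300,350,400,500): print(w,np.pi-push(q,-60,-20,w).sum(),fk(push(q,-60,-20,w)))
w=350
for r0,z0 in((320,240),(260,200),(190,350),(400,200)):
  for ang in (180,210,225,240,270):
    q=ik(r0,z0,.659,[-.2,2.2,.3]);o=[]
    for i in range(12):
        l=np.pi-q.sum();d=np.array([np.cos(np.radians(ang)),np.sin(np.radians(ang))])*60
        q=ik(*(fk(q)+d),l,q,w)
        if i%4==3:o.append('%.2f@%d,%d'%(np.pi-q.sum(),*fk(q)))
    print(r0,z0,ang,o,q.round(2))
E
python3 sim.py
```

```text
250 0.4334825962519684 [762.7952317  612.52091465]
300 0.41471404114403043 [761.66035924 611.82887773]
350 0.4030053149428343 [760.9532967  611.39896951]
400 0.3952452187588711 [760.48512375 611.11485801]
500 0.3859557117725423 [759.92518112 610.77564275]
320 240 180 ['0.57@205,323', '0.46@168,344', '0.34@160,341'] [-0.79  2.52  1.08]
320 240 210 ['0.50@265,168', '0.25@243,103', '-0.06@196,36'] [0.68 2.52 0.  ]
320 240 225 ['0.44@261,150', '0.12@226,74', '-0.21@168,6'] [0.84 2.51 0.  ]
320 240 240 ['0.39@258,139', '0.06@220,59', '-0.27@196,-63'] [1.07 2.34 0.  ]
320 240 270 ['0.37@352,96', '0.13@401,-96', '0.07@417,-332'] [1.66 1.42 0.  ]
260 200 180 ['0.53@225,295', '0.43@166,343', '0.30@158,340'] [-0.79  2.52  1.11]
260 200 210 ['0.44@262,152', '0.17@233,85', '-0.14@180,20'] [0.76 2.52 0.  ]
260 200 225 ['0.38@256,135', '0.06@216,60', '-0.28@158,-10'] [0.92 2.49 0.  ]
260 200 240 ['0.34@253,125', '0.01@215,44', '-0.31@191,-92'] [1.17 2.29 0.  ]
260 200 270 ['0.32@301,103', '0.07@356,-78', '-0.01@376,-312'] [1.61 1.54 0.  ]
190 350 180 ['0.55@174,348', '0.43@166,344', '0.31@158,340'] [-0.79  2.52  1.11]
190 350 210 ['0.53@172,347', '0.39@164,343', '0.26@155,340'] [-0.79  2.52  1.15]
190 350 225 ['0.53@173,347', '0.40@165,343', '0.28@156,340'] [-0.79  2.52  1.13]
190 350 240 ['0.53@231,285', '0.38@257,137', '0.05@218,56'] [0.58 2.51 0.  ]
190 350 270 ['0.55@269,180', '0.22@314,58', '0.01@362,-145'] [1.21 1.92 0.  ]
400 200 180 ['0.59@260,233', '0.48@170,345', '0.36@161,342'] [-0.79  2.52  1.06]
400 200 210 ['0.45@262,153', '0.18@234,86', '-0.14@181,21'] [0.76 2.52 0.  ]
400 200 225 ['0.38@257,136', '0.06@217,60', '-0.27@159,-9'] [0.92 2.49 0.  ]
400 200 240 ['0.33@321,96', '-0.01@277,-20', '-0.29@233,-196'] [1.41 2.02 0.  ]
400 200 270 ['0.37@443,30', '0.21@478,-190', '0.19@482,-429'] [1.91 0.99 0.05]
```

```bash
python3 - <<'E'
from kin import *
for r0,z0 in((200,470),(200,500)):
  for ang in (165,175,180,185,195):
    q=ik(r0,z0,.659,[-.75,2.2,1.]);o=[]
    for i in range(20):
        l=np.pi-q.sum();d=np.array([np.cos(np.radians(ang)),np.sin(np.radians(ang))])*60
        q=ik(*(fk(q)+d),l,q,350)
        if i%4==3:o.append('%.2f@%d,%d'%(np.pi-q.sum(),*fk(q)))
    print(r0,z0,ang,o,q.round(2))
E
```

```text
200 470 165 ['0.55@176,561', '0.44@110,698', '0.38@-45,842', '0.38@-271,919', '0.54@-418,885'] [-0.76  0.29  3.07]
200 470 175 ['0.55@185,505', '0.42@165,569', '0.30@115,670', '0.22@0,800', '0.19@-206,892'] [-0.79  0.87  2.87]
200 470 180 ['0.55@187,476', '0.42@179,490', '0.29@167,516', '0.16@147,563', '0.04@110,641'] [-0.79  1.83  2.06]
200 470 185 ['0.55@188,446', '0.44@178,408', '0.32@160,346', '0.19@150,338', '0.06@141,337'] [-0.79  2.52  1.35]
200 470 195 ['0.56@183,388', '0.45@167,344', '0.31@158,341', '0.18@149,338', '0.05@140,337'] [-0.79  2.52  1.37]
200 500 165 ['0.55@163,607', '0.46@68,755', '0.42@-121,879', '0.44@-343,928', '0.63@-458,863'] [-0.79  0.23  3.07]
200 500 175 ['0.54@177,555', '0.42@136,648', '0.32@37,775', '0.28@-153,883', '0.36@-361,894'] [-0.79  0.5   3.07]
200 500 180 ['0.54@182,527', '0.41@162,577', '0.29@120,659', '0.19@26,774', '0.15@-154,878'] [-0.79  1.    2.78]
200 500 185 ['0.54@186,497', '0.42@178,497', '0.29@168,500', '0.15@158,507', '0.02@146,520'] [-0.79  2.11  1.8 ]
200 500 195 ['0.55@188,438', '0.45@168,344', '0.32@159,341', '0.18@150,338', '0.05@140,337'] [-0.79  2.52  1.36]
```

Call:
arm_command --pt "1 10 -10 -14 0" --pt "1 30 -30 -43 0" --pt "1 55 -55 -78 0" --pt "1 80 -80 -114 0" --pt "1 96 -96 -137 0" --pt "1 101 -101 -144 0" --pt "1 101 -101 -144 0"

```text
clock: 18.98
eef_pos: [201.5, -0.8, 498.8]
eef_rot: [-3.141, 0.657, 3.141]
wrist_force: [-0.0, 0.5, -1.5]
finger_gap: 94.0
finger_force: 0.0
```

Call:
arm_command --pt "1 50 0 -33 0"

```text
clock: 19.1
eef_pos: [193.8, -0.9, 501.0]
eef_rot: [3.141, 0.625, -3.14]
wrist_force: [0.1, 0.1, -0.8]
finger_gap: 94.0
finger_force: 0.0
```

Call:
arm_command --pt "1 50 0 -32 0"

```text
clock: 19.23
eef_pos: [191.2, -1.7, 506.2]
eef_rot: [3.14, 0.593, -3.14]
wrist_force: [-0.1, 0.0, -0.2]
finger_gap: 94.0
finger_force: 0.0
```

Call:
arm_command --pt "1 50 0 -31 0"

```text
clock: 19.35
eef_pos: [188.6, -3.1, 513.1]
eef_rot: [3.14, 0.56, -3.139]
wrist_force: [-0.2, 0.2, 0.1]
finger_gap: 94.1
finger_force: 0.0
```

Call:
arm_command --pt "1 52 0 -29 0"

```text
clock: 19.48
eef_pos: [185.5, -5.6, 520.0]
eef_rot: [3.138, 0.527, -3.139]
wrist_force: [-0.2, -0.3, -0.5]
finger_gap: 93.9
finger_force: 0.0
```

```bash
python3 st.py
```

```text
19.475 [-0.287 -0.786  2.13   0.153  1.293 -1.865] [ 3.138  0.527 -3.139] [185.5  -5.6 520. ]
[[-0.864, -0.004, 0.503], [-0.002, 1.0, 0.005], [-0.503, 0.003, -0.864]] 93.88520336060058 [-0.2 -0.3 -0.5] grasp [276.19983396  -4.76953293 364.04662808]
```

Call:
arm_command --pt "1 54 8 -20 0"

```text
clock: 19.6
eef_pos: [183.5, 3.2, 519.8]
eef_rot: [3.139, 0.495, -3.141]
wrist_force: [-0.1, 0.2, 0.2]
finger_gap: 94.1
finger_force: 0.0
```

Call:
arm_command --pt "1 54 10 -19 0"

```text
clock: 19.73
eef_pos: [179.8, 21.0, 519.8]
eef_rot: [-3.139, 0.462, -3.141]
wrist_force: [-0.2, -0.9, 0.3]
finger_gap: 94.3
finger_force: 0.0
```

Call:
arm_command --pt "1 55 10 -17 0"

```text
clock: 19.85
eef_pos: [171.1, 48.3, 519.1]
eef_rot: [-3.128, 0.434, -3.142]
wrist_force: [0.6, 0.2, -1.1]
finger_gap: 93.7
finger_force: 0.0
```

```bash
python3 st.py
```

```text
19.85 [ 0.088 -0.786  2.125 -0.052  1.372 -1.48 ] [-3.128  0.434 -3.142] [171.1  48.3 519.1]
[[-0.907, 0.006, 0.42], [-0.0, 1.0, -0.014], [-0.42, -0.012, -0.907]] 93.68696076497267 [ 0.6  0.2 -1.1] grasp [246.87381963  45.80121234 355.39952781]
```

Call:
arm_command --pt "1 -15 -40 5 0" --pt "1 -15 -48 5 0" --pt "1 -15 -48 5 0"

```text
clock: 20.23
eef_pos: [186.8, -0.7, 521.4]
eef_rot: [-3.129, 0.434, 3.141]
wrist_force: [0.0, 0.1, -0.4]
finger_gap: 93.8
finger_force: 0.0
```

Call:
arm_command --pt "1 57 0 -17 0"

```text
clock: 20.35
eef_pos: [176.6, 0.1, 521.6]
eef_rot: [-3.129, 0.403, 3.141]
wrist_force: [0.0, 0.1, -0.8]
finger_gap: 94.1
finger_force: 0.0
```

Call:
arm_command --pt "1 57 0 -17 0"

```text
clock: 20.48
eef_pos: [173.2, 1.1, 525.2]
eef_rot: [-3.128, 0.369, 3.141]
wrist_force: [-1.3, -0.5, -0.2]
finger_gap: 93.8
finger_force: 0.0
```

Call:
arm_command --pt "1 57 0 -16 0"

```text
clock: 20.6
eef_pos: [170.0, 2.5, 530.2]
eef_rot: [-3.128, 0.334, 3.14]
wrist_force: [-0.6, -0.4, 0.0]
finger_gap: 94.0
finger_force: 0.0
```

```bash
python3 st.py
```

```text
20.6 [-0.228 -0.788  2.095  0.06   1.506 -1.789] [-3.128  0.334  3.14 ] [170.    2.5 530.2]
[[-0.945, 0.006, 0.328], [0.001, 1.0, -0.014], [-0.328, -0.013, -0.945]] 93.97986037318321 [-0.6 -0.4  0. ] grasp [ 2.29130928e+02 -7.51015308e-02  3.59762640e+02]
```

Call:
arm_command --pt "1 58 -3 -9 0"

```text
clock: 20.72
eef_pos: [167.5, -0.1, 530.1]
eef_rot: [-3.127, 0.299, -3.141]
wrist_force: [-0.3, -0.3, -0.0]
finger_gap: 94.1
finger_force: 0.0
```

Call:
arm_command --pt "1 58 -3 -8 0"

```text
clock: 20.85
eef_pos: [164.8, -4.7, 530.6]
eef_rot: [-3.129, 0.264, 3.141]
wrist_force: [0.1, 0.4, -0.6]
finger_gap: 94.0
finger_force: 0.0
```

Call:
arm_command --pt "1 -20 0 5 0" --pt "1 -20 0 5 0"

```text
clock: 21.1
eef_pos: [186.0, -4.8, 530.9]
eef_rot: [-3.129, 0.264, 3.141]
wrist_force: [-0.2, 0.4, -0.1]
finger_gap: 94.0
finger_force: 0.0
```

```bash
python3 st.py
```

```text
21.1 [-0.244 -0.727  2.069  0.051  1.54  -1.807] [-3.129  0.264  3.141] [186.   -4.8 530.9]
[[-0.965, 0.004, 0.261], [0.001, 1.0, -0.013], [-0.261, -0.012, -0.965]] 93.95157182620478 [-0.2  0.4 -0.1] grasp [233.03423126  -7.09191607 356.75448977]
```

Call:
arm_command --pt "1 60 3 -6 0"

```text
clock: 21.22
eef_pos: [163.6, -1.9, 527.7]
eef_rot: [-3.129, 0.24, 3.141]
wrist_force: [-0.8, 0.4, -0.1]
finger_gap: 94.0
finger_force: 0.0
```

Call:
arm_command --pt "1 60 2 -5 0"

```text
clock: 21.35
eef_pos: [160.4, 1.0, 528.1]
eef_rot: [-3.129, 0.204, 3.139]
wrist_force: [0.1, -0.9, 0.3]
finger_gap: 93.7
finger_force: 0.0
```

Call:
arm_command --pt "1 60 -2 -3 0"

```text
clock: 21.48
eef_pos: [157.7, -0.6, 529.4]
eef_rot: [-3.128, 0.17, 3.14]
wrist_force: [0.1, -0.0, -0.3]
finger_gap: 93.9
finger_force: 0.0
```

Call:
arm_command --pt "1 60 -3 -1 0"

```text
clock: 21.6
eef_pos: [154.9, -5.4, 530.1]
eef_rot: [-3.129, 0.135, 3.14]
wrist_force: [0.3, -0.4, 0.1]
finger_gap: 94.1
finger_force: 0.0
```

```bash
python3 st.py
```

```text
21.6 [-0.285 -0.79   2.088  0.026  1.711 -1.849] [-3.129  0.135  3.14 ] [154.9  -5.4 530.1]
[[-0.991, 0.003, 0.134], [0.001, 1.0, -0.013], [-0.134, -0.012, -0.991]] 94.07663426396765 [ 0.3 -0.4  0.1] grasp [179.08563728  -7.65418034 351.31537182]
```

Call:
arm_command --pt "1 60 5 0 0"

```text
clock: 21.72
eef_pos: [152.1, -0.2, 531.7]
eef_rot: [-3.129, 0.099, 3.137]
wrist_force: [0.2, -0.2, -0.4]
finger_gap: 94.2
finger_force: 0.0
```

Call:
arm_command --pt "1 60 3 2 0"

```text
clock: 21.85
eef_pos: [149.0, 5.7, 533.6]
eef_rot: [-3.127, 0.064, 3.138]
wrist_force: [-1.0, -0.8, -0.0]
finger_gap: 93.7
finger_force: 0.0
```

Call:
arm_command --pt "1 60 -1 4 0"

```text
clock: 21.98
eef_pos: [145.9, 8.6, 535.6]
eef_rot: [-3.125, 0.028, 3.138]
wrist_force: [0.4, -1.3, -0.1]
finger_gap: 93.9
finger_force: 0.0
```

Call:
arm_command --pt "1 60 -3 6 0"

```text
clock: 22.1
eef_pos: [142.9, 10.0, 537.9]
eef_rot: [-3.122, -0.007, 3.138]
wrist_force: [-0.2, 0.6, 0.2]
finger_gap: 94.2
finger_force: 0.0
```

```bash
python3 st.py
```

```text
22.1 [-0.178 -0.79   2.069 -0.021  1.866 -1.751] [-3.122 -0.007  3.138] [142.9  10.  537.9]
[[-1.0, 0.004, -0.007], [0.004, 1.0, -0.019], [0.007, -0.019, -1.0]] 94.18452744359368 [-0.2  0.6  0.2] grasp [141.63906093   6.45986748 357.4986236 ]
```

Upright within about 1°. Now over to the orange gauge, turning to its yaw on the way.

Call:
arm_command --pt "1 -25 -10 0 0" --pt "1 -60 -35 0 1" --pt "1 -95 -75 10 2" --pt "1 -130 -120 25 3" --pt "1 -165 -165 45 4" --pt "1 -200 -210 65 5" --pt "1 -235 -255 90 6" --pt "1 -270 -300 115 7" --pt "1 -305 -345 140 8" --pt "1 -332 -385 160 9" --pt "1 -348 -406 174 9" --pt "1 -352 -411 178 9" --pt "1 -352 -411 178 9"

```text
clock: 23.72
eef_pos: [492.6, -405.5, 365.6]
eef_rot: [-3.122, -0.003, 2.981]
wrist_force: [-0.1, -0.1, -0.1]
finger_gap: 94.4
finger_force: 0.0
```

```bash
python3 st.py; python3 - <<'E'
from h import *
w=imaging.camera('wrist');V=w['view']
hsv=cv2.cvtColor(w['img'],cv2.COLOR_RGB2HSV).astype(int);H,S,Vv=hsv[...,0],hsv[...,1],hsv[...,2]
def ray(uv):
    d=np.array(uv)-w['mtx'][:2,2];r=np.hypot(*d);th=r/w['mtx'][0,0];dc=np.r_[np.sin(th)*d/r,np.cos(th)]
    return -V[:3,:3].T@V[:3,3],V[:3,:3].T@dc
for n,m in dict(orange=(H>4)&(H<16)&(S>205)&(Vv>150),blue=(H>105)&(H<128)&(S>150)).items():
    k,l,q,cen=cv2.connectedComponentsWithStats(m.astype(np.uint8))
    for i in range(1,k):
        if q[i,4]<150: continue
        ys,xs=np.where(l==i);o=ray((0,0))[0]
        P=np.array([(lambda d:o+d*(90-o[2])/d[2])(ray((a,b))[1]) for a,b in zip(xs,ys)])
        rr=cv2.minAreaRect(P[:,:2].astype(np.float32));print(n,q[i].tolist(),P.mean(0).round(1),rr)
save('w5.png',w['img'])
E
```

```text
23.725 [-0.744  0.527  1.296 -0.019  1.312 -2.149] [-3.122e+00 -3.000e-03  2.981e+00] [ 492.6 -405.5  365.6]
[[-0.987, 0.16, -0.006], [0.16, 0.987, -0.019], [0.003, -0.019, -1.0]] 94.36307254471139 [-0.1 -0.1 -0.1] grasp [ 491.43878774 -408.80146142  185.2354003 ]
orange [251, 163, 14, 64, 679] [ 489.3 -407.1   90. ] ((487.61126708984375, -407.11993408203125), (11.998895645141602, 58.80541229248047), 81.06411743164062)
blue [320, 161, 22, 66, 1111] [ 493.9 -341.1   90. ] ((497.0633850097656, -341.14385986328125), (18.416156768798828, 61.515865325927734), 81.4593276977539)
```

View pics/w5.png

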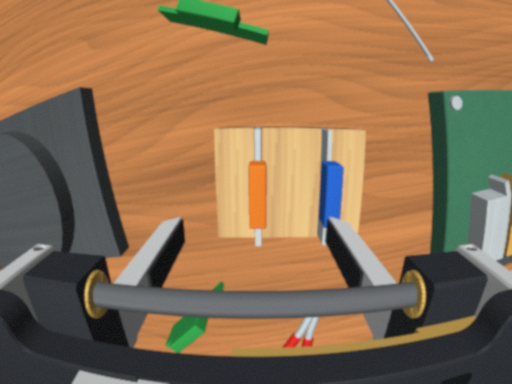

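Orange is confirmed at (258,195), with blue beside it at (330,193). Fully open backs would pass only about 3 mm from blue, so I half-close before descending.

Call:
arm_command --pt "0.5 1 1 15 0" --pt "0.5 1 2 30 0" --pt "0.5 1 2 40 0" --pt "0.5 1 2 40 0" --pt "0.5 1 2 40 0" --pt "0.5 1 3 60 0" --pt "0.5 1 3.5 85 0" --pt "0.5 1 3.7 100 0" --pt "0.5 1 3.7 107 0" --pt "0.5 1 3.7 107 0" --pt "0 1 3.7 107 0" --pt "0 1 3.7 107 0" --pt "0 1 3.7 107 0" --pt "0 1 3.7 107 0" --pt "0 1 3.7 107 0" --pt "0 1 3.7 107 0" --force 40

```text
clock: 25.78
eef_pos: [491.7, -404.2, 258.5]
eef_rot: [-3.122, -0.003, 2.98]
wrist_force: [-0.5, 0.5, 3.8]
finger_gap: 15.7
finger_force: 40.0
```

Call:
arm_command --pt "0 0 0 -10 0" --pt "0 0 -0.5 -25 0" --pt "0 0 -1 -45 0" --pt "0 0 -1.5 -75 0" --pt "0 0 -2 -105 0" --pt "0 5 15 -111 0" --pt "0 15 50 -112 -1" --pt "0 27 95 -113 -2" --pt "0 39 140 -113 -4" --pt "0 51 185 -114 -5" --pt "0 63 230 -115 -7" --pt "0 74 272 -115 -8" --pt "0 81 298 -116 -9" --pt "0 83 307.5 -116 -9" --pt "0 83 307.5 -116 -9"

```text
clock: 27.65
eef_pos: [459.4, -84.8, 368.4]
eef_rot: [-3.123, -0.006, 3.138]
wrist_force: [-0.7, -0.6, -2.6]
finger_gap: 15.6
finger_force: 40.0
```

```bash
python3 st.py; python3 - <<'E'
from h import *
w=imaging.camera('wrist');V=w['view'];p=np.load('jig.npy')
def fish(P):
    q=V[:3,:3]@P+V[:3,3];th=np.arctan2(np.hypot(*q[:2]),q[2]);d=q[:2]/np.hypot(*q[:2]);return w['mtx'][:2,2]+w['mtx'][0,0]*th*d
J=lambda *P:np.array(P)+[573.5,62.2,0]+[-p[2]*P[1],p[2]*P[0],0]
im=cv2.resize(w['img'],None,fx=1.5,fy=1.5)
for n,P in dict(anvil=J(-30,-155,75),jaw=J(-30,-147,75),anvE=J(60,-155,75),jawE=J(60,-147,75),stop=J(69,-151,62),bedFL=J(-160,-60,40),bedFR=J(-160,-240,40),bedBR=J(90,-240,40)).items():
    u=fish(P);print(n,P.round(1),u.round(1));cv2.drawMarker(im,tuple(int(round(a*1.5+.25)) for a in u),(255,0,255),0,9,1)
save('w6.png',im)
E
```

```text
27.65 [-0.258  0.151  1.792 -0.021  1.2   -1.818] [-3.123 -0.006  3.138] [459.4 -84.8 368.4]
[[-1.0, 0.003, -0.006], [0.003, 1.0, -0.019], [0.006, -0.019, -1.0]] 15.562050272396398 [-0.7 -0.6 -2.6] grasp [458.3333772  -88.22935409 188.00253956]
anvil [542.9 -92.7  75. ] [252.  271.8]
jaw [542.9 -84.7  75. ] [259.6 271.9]
anvE [632.9 -93.   75. ] [252.2 334.4]
jawE [632.9 -85.   75. ] [258.9 334.5]
stop [641.9 -89.1  62. ] [255.7 332.8]
bedFL [413.3   2.8  40. ] [342.  145.3]
bedFR [ 412.5 -177.2   40. ] [173.6 144.5]
bedBR [ 662.5 -178.2   40. ] [191.1 330.5]
```

View pics/w6.png

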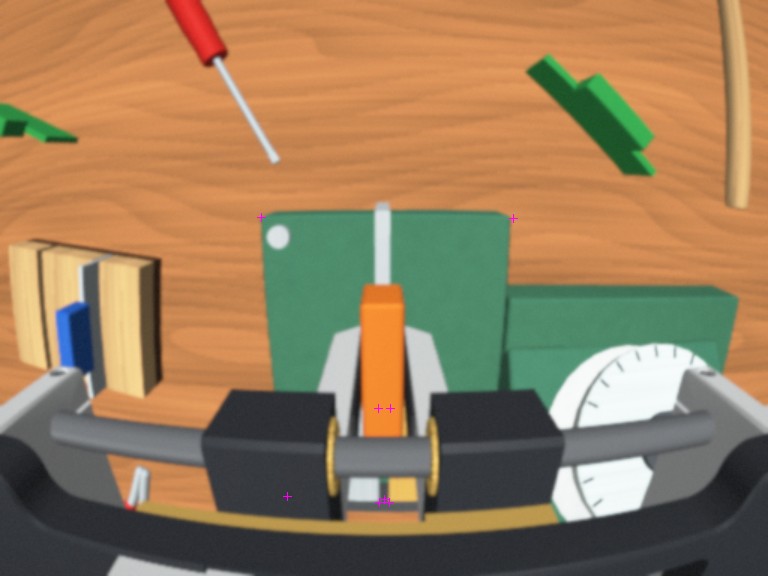

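The bed's front corners lie within about 4 px of prediction. The gap at (384,488) is between the grey anvil and the brass jaw, in line with the blade (383) to under 1 mm. Lowering onto the bed.

Call:
arm_command --pt "0 0 0.2 15 0" --pt "0 0 0.5 40 0" --pt "0 0 0.9 65 0" --pt "0 -0.5 1.2 78 0" --pt "0 -0.5 1.2 82 0" --pt "0 -0.5 1.3 84.5 0" --pt "0 -0.5 1.3 84.5 0"

```text
clock: 28.58
eef_pos: [459.8, -85.5, 284.5]
eef_rot: [-3.123, -0.005, 3.137]
wrist_force: [0.3, 0.3, -3.3]
finger_gap: 15.6
finger_force: 40.0
```

```bash
python3 st.py
```

```text
28.575 [-0.259  0.264  1.873 -0.023  1.004 -1.814] [-3.123 -0.005  3.137] [459.8 -85.5 284.5]
[[-1.0, 0.004, -0.005], [0.004, 1.0, -0.019], [0.005, -0.019, -1.0]] 15.61188166083498 [ 0.3  0.3 -3.3] grasp [458.89920531 -88.96433529 104.10731019]
```

Call:
arm_command --pt "0 0 0 0.8 0" --pt "0 -8 0 0.8 0" --pt "0 -18 0 0.8 0" --pt "0 -28 0 0.8 0" --pt "0 -38 0 0.7 0" --pt "0 -46 0 0.7 0" --pt "0 -54 0 0.6 0" --pt "0 -62 0 0.5 0" --pt "0 -70 0 0.5 0" --pt "0 -70 0 0.5 0"

```text
clock: 29.82
eef_pos: [530.7, -85.8, 283.5]
eef_rot: [-3.122, -0.004, 3.138]
wrist_force: [3.1, 0.2, 2.1]
finger_gap: 15.6
finger_force: 40.0
```

```bash
python3 st.py
```

```text
29.825 [-0.226  0.405  1.681 -0.022  1.055 -1.782] [-3.122 -0.004  3.138] [530.7 -85.8 283.5]
[[-1.0, 0.004, -0.004], [0.004, 1.0, -0.019], [0.004, -0.019, -1.0]] 15.592682410596382 [3.1 0.2 2.1] grasp [530.01434706 -89.23883217 103.16138446]
```

Call:
arm_command --pt "0 -8 0 0 0" --pt "0 -18 0 0 0" --pt "0 -28 0 0 0" --pt "0 -36 0 0 0" --pt "0 -41 0 0 0" --pt "0 -44 0 0 0" --pt "0 -44 0 0 0"

```text
clock: 30.7
eef_pos: [573.9, -86.0, 283.5]
eef_rot: [-3.123, -0.005, 3.138]
wrist_force: [-4.6, -0.8, 7.7]
finger_gap: 15.6
finger_force: 40.0
```

Call:
arm_command --pt "0 -2 0 0 0" --pt "0 -2 0 0 0"

```text
clock: 30.95
eef_pos: [575.8, -86.0, 283.5]
eef_rot: [-3.123, -0.006, 3.138]
wrist_force: [-6.1, -0.3, 10.4]
finger_gap: 15.6
finger_force: 40.0
```

Call:
arm_command --pt "0 -2 0 0 0" --pt "0 -2 0 0 0"

```text
clock: 31.2
eef_pos: [577.8, -86.0, 283.6]
eef_rot: [-3.123, -0.006, 3.138]
wrist_force: [-5.8, 0.2, 8.7]
finger_gap: 15.5
finger_force: 40.0
```

Call:
arm_command --pt "0 -2 0 -0.2 0" --pt "0 -2 0 -0.2 0"

```text
clock: 31.45
eef_pos: [579.8, -86.0, 283.6]
eef_rot: [-3.123, -0.006, 3.138]
wrist_force: [-5.4, -0.2, 6.7]
finger_gap: 16.0
finger_force: 40.0
```

Call:
arm_command --pt "0 -2 0 0 0" --pt "0 -2 0 0 0"

```text
clock: 31.7
eef_pos: [581.8, -86.0, 283.6]
eef_rot: [-3.123, -0.006, 3.138]
wrist_force: [-5.5, 1.3, 7.7]
finger_gap: 15.8
finger_force: 40.0
```

Call:
arm_command --pt "0 -1.5 0 0 0" --pt "0 -1.5 0 0 0"

```text
clock: 31.95
eef_pos: [582.7, -86.0, 283.7]
eef_rot: [-3.123, -0.009, 3.138]
wrist_force: [-16.0, -0.9, 16.0]
finger_gap: 16.1
finger_force: 40.0
```

The force jumped to 16 N, so it has met the back stop. I ease off, release and retreat straight up.

Call:
arm_command --pt "0 0.7 0 0 0" --pt "0 0.7 0 0 0" --pt "0.5 0.7 0 0 0" --pt "0.5 0.7 0 0 0" --pt "0.5 0.7 0 0 0" --pt "0.5 0.7 0 0 0" --pt "0.5 0.7 0 0 0" --pt "0.5 0.7 -0.5 -20 0" --pt "0.5 0.7 -1 -60 0" --pt "0.5 0.7 -2 -110 0" --pt "0.5 30 -2 -150 0" --pt "0.5 80 -2 -170 0" --pt "0.5 120 -2 -180 0" --pt "0.5 120 -2 -180 0"

```text
clock: 33.7
eef_pos: [462.6, -84.0, 465.3]
eef_rot: [-3.122, -0.003, 3.137]
wrist_force: [0.8, 1.0, 0.3]
finger_gap: 46.7
finger_force: 0.0
```

```bash
python3 st.py; python3 - <<'E'
from h import *
p=np.load('jig.npy');s=imaging.camera('scene');t=imaging.camera('top');uv={}
for n,c in (('s',s),('t',t)):
    hsv=cv2.cvtColor(c['img'],cv2.COLOR_RGB2HSV).astype(int);H,S,V=hsv[...,0],hsv[...,1],hsv[...,2]
    m=(H>4)&(H<16)&(S>205)&(V>130)
    k,l,q,cen=cv2.connectedComponentsWithStats(m.astype(np.uint8))
    print(n,[(q[i].tolist(),cen[i].round(1).tolist()) for i in range(1,k) if q[i,4]>10])
    print('expected handle', proj(c,[582,-89,100]),proj(c,[582,-89,115]))
E
```

```text
33.7 [-0.255  0.076  1.645 -0.02   1.419 -1.818] [-3.122e+00 -3.000e-03  3.137e+00] [462.6 -84.  465.3]
[[-1.0, 0.005, -0.003], [0.005, 1.0, -0.019], [0.003, -0.019, -1.0]] 46.66734809809533 [0.8 1.  0.3] grasp [462.02711456 -87.55101838 284.92813889]
s [([268, 228, 17, 9, 63], [276.2, 232.2]), ([161, 239, 8, 4, 15], [164.4, 241.1])]
expected handle [[275.57764945 235.1343196 ]] [[275.83331766 231.22110435]]
t [([341, 119, 3, 12, 15], [342.0, 124.2]), ([343, 119, 4, 13, 19], [344.8, 125.3]), ([346, 121, 11, 13, 39], [351.7, 126.4]), ([270, 163, 3, 8, 20], [271.1, 166.6]), ([305, 251, 18, 25, 70], [313.9, 263.9])]
expected handle [[271.38856468 170.06172197]] [[271.566619   169.33452946]]
```

The gauge is standing at its expected place (scene px (276,232)), and nothing has touched the wheel since it was set. Handing in.

```bash
python3 -c "
from cell import job
print(job.sign_off())"
```

```text
the job is handed in; nothing more can be done
None
```

The job is handed in: the wheel was backed off about 60° and brought clockwise to the index, and the orange gauge stands released in the gap against the back stop. It took about 34 s of the 64 s; no pass or fail result was shown.

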